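# Spin the sample carousel and brake it on its mark

### The arm

A 7-joint arm with a two-finger parallel gripper is mounted at the origin on the work surface. World frame = base frame: x ahead of the robot, y to its left, z up, the work surface at z = 0. Lengths are in m, angles in rad, forces in N, time in s.
With the tool pointing down it reaches from about 0.4 to 0.85 m from the base axis. Payload 10.4 kg.
Tool frame: the origin (TCP) lies midway between the tips of the shut fingers; the grasp point (between the pads) lies hold_point_z behind it (hold_point_z is the distance from the TCP to the grasp point, in m); z points along the fingers, y is the line along which they close (so a half turn about z gives the same grasp; the last joint's range is limited). The gripper opens to 87 mm and grips with 3 to 60 N. Pads are 19 mm wide; open, the fingers measure 117 mm over their backs; the gripper's body (75 mm by 190 mm) begins 51 mm behind the grasp point.
Start: joints at [-1.146, 0.332, -0.065, 1.46, 0.022, 1.35, -0.088], TCP at [0.271, 0.563, 0.192] pointing down, gripper open.
Joint ranges: [-2.6, 2.6], [-0.5, 2.12], [-1.47, 1.34], [0.16, 2.42], [-1.27, 4.41], [0.06, 2.06], [-2.6, 2.6]. Speed limits (rad/s): [2.22, 2.22, 2.79, 2.79, 3.14, 3.14, 3.14].

### API

Orientations are given as a unit quaternion [x, y, z, w].
In Python, from bench import * gives the robot as it stands. The module is installed in compiled form; this text tells all that it offers.
- The arm moves only by the tool drive_tool, never from a script. Its argument "increments" is a list of rows, each a list of 6 numbers: the shift along the tool's x, y, z scaled (see below), then the turn, a rotation vector about the tool's x, y, z scaled (see below). In form: [[dx, dy, dz, rx, ry, rz], ...]. A call has exactly 5 rows; each row is the pose to reach, as a shift and turn from the pose commanded when the call began, along the tool's axes at that moment; what a row does not reach only later rows make up. The controller multiplies each number of a shift by 300 mm and each number of a turn by pi/4 rad. A row lasts 1/12 s, in which the tool goes at most 41.7 mm and 7.16 degrees, less where a joint would pass 70% of its speed; a pose out of reach is approached as far as the arm can. A call with a number of a shift or a turn outside -1 to 1 is refused whole. A call with a gripper value outside its range is refused whole. "claw" is the closure, from 0 (fully open) to 1 (shut), set as the call begins (left out, the last holds). The fingers move at their own pace and stop on an object; "force" is the grip in N (left out, the last holds). Time passes only in rows, so rows that repeat a pose let the fingers close, or fill a call up. It gives the time, the measured TCP pose, the force, the opening and the grip force at its end, in the units of the state.
- read_state(): the state, without advancing time (a new reading comes with each control period).
- camera(name): name is "side" or "top" or "wrist"; returns the picture (400x640x3 uint8, blue, green, red); there is no depth.
- get_calibration(name): a dict with "K" (3x3 intrinsics, pixels), "position" and "rotation" of the camera in the world. Camera axes: x right, y down, z forward; pixel columns grow to the right and rows downward; lengths in m; the calibration is good to about 2 mm. A picture is of the moment at which its call begins: read the wrist's pose just before it. get_calibration takes no time and is no camera call; for the wrist camera it gives the pose at the moment of the call.
- close_job(): hands the job in; it is judged then, once.
The state is a dict: "time": time; "joint_positions": joint angles; "joint_vel": joint speeds; "joint_torque": joint torques, N m; "ee_pos": TCP position; "eef_rot": TCP orientation; "ft_force": force on the tool from outside, world axes, zero at the start; "torque": the same for the moment, N m; "width": finger opening in m; "grip_force": force on a finger pad.
Only numpy, scipy, OpenCV 4.12 (cv2) and the standard library are available. Lean on these libraries where they do the work, as an engineer would, in place of code of your own. Each camera call takes 0.05 s, during which the arm holds its last target. There are 200 camera calls.

### The job

Flick the carousel of brass samples with a fingertip so that it spins freely, and let its orange mark run past the black pointer at least once with your fingers off it. Then brake it with a fingertip so that it stands still with the orange mark in line with the pointer, and take your hand away. Grasp nothing and leave everything else on the bench where it is.

Things in the scene. Friction and masses are not known exactly. Their poses are not given: they have to be found in the camera images.
- carousel: level aluminium disc, 260 mm across, 12 mm thick, about 1 kg, turning endlessly either way on an upright axis in a light bearing; from 3 rad/s it runs on alone for some 15 s. Origin on the axis at its underside, x along the orange mark; its flat top is 12 mm higher, 60 mm above the bench. Outside the fittings its rim is bare from radius 89 to 130 mm: a 5 N press there from above stops it at once
- sample (a point): top centre of the orange-tipped one of six upright brass fittings fixed on the disc, 18 mm in diameter, at radius 80 mm, every 60 degrees from the mark round. They rise 40 mm above the disc's flat top and can be pushed sideways to turn it. The hub inside them is 44 mm across and rises 16 mm
- mark (a point): point on the orange mark: a stripe 16 mm wide that runs radially over the rim band, from the orange-tipped fitting to the edge. This point lies on the disc's top face, 120 mm from the axis
- stop_line (a point): the place where mark must come to stand: on the top face's level, 120 mm from the axis, straight in from the tip of the black pointer. The pointer is an arrow-shaped black block 26 mm wide, fixed on the carousel's foot, its tip 136 mm from the axis, its body out to 180 mm and 60 mm above the bench
- blue_bin: loose blue plastic bin with fittings in it, 200 x 150 x 90 mm, origin at the centre of its underside; leave alone
- red_bin: loose red plastic bin with fittings in it, 170 x 120 x 70 mm, origin at the centre of its underside; leave alone
- fitting_a: a loose brass fitting standing on the bench beside the carousel, 20 mm across, 36 mm high, origin at the centre of its foot; leave alone
- fitting_b: a loose brass fitting standing on the bench beside the carousel, 20 mm across, 36 mm high, origin at the centre of its foot; leave alone
- fitting_c: a loose brass fitting standing on the bench beside the carousel, 20 mm across, 36 mm high, origin at the centre of its foot; leave alone
- driver: orange electric screwdriver lying along its x axis, 210 mm long, 38 mm thick, origin at its underside; leave alone
- squeeze_bottle: small white bottle with a blue cap, 50 mm across, 120 mm high, origin at the centre of its underside; leave alone

How it is judged:
On the way, in this order (a step that is already met when the one before it is completed fails the run):
1. the carousel spins on its own, no finger on it, faster than 0.8 rad/s, the mark away from the pointer (angular speed of carousel above 0.8 rad/s and contact force between the fingers and carousel below 0.05 N and horizontal distance between mark and stop_line above 0.06 m), for 0.1 s.
2. the mark runs past the pointer, no finger on the carousel (angular speed of carousel above 0.1 rad/s and contact force between the fingers and carousel below 0.05 N and horizontal distance between mark and stop_line below 0.04 m).
3. the carousel runs on past the pointer, no finger on it (angular speed of carousel above 0.1 rad/s and contact force between the fingers and carousel below 0.05 N and horizontal distance between mark and stop_line above 0.06 m).
4. a fingertip on the carousel holds it still with the mark within 12 mm of in line with the pointer (angular speed of carousel below 0.05 rad/s and contact force between the fingers and carousel above 0.5 N and horizontal distance between mark and stop_line below 0.012 m), for 0.2 s.
At the end, for the whole second after the job is handed in: the carousel stands still (under 0.03 rad/s) with its orange mark within 12 mm of in line with the pointer (angular speed of carousel below 0.03 rad/s and horizontal distance between mark and stop_line below 0.012 m); the robot touches nothing.
It fails at once if a loose fitting is lifted, pushed more than 20 mm or knocked over (distance of any of fitting_a, fitting_b, fitting_c from where it was at the start of the episode above 0.02 m or angle between any of fitting_a, fitting_b, fitting_c's own z axis and vertical above 0.5 rad).
It fails at once if a bin is lifted, pushed more than 20 mm or knocked over (distance of any of blue_bin, red_bin from where it was at the start of the episode above 0.02 m or angle between any of blue_bin, red_bin's own z axis and vertical above 0.5 rad).
It fails at once if the screwdriver or the bottle is lifted, pushed more than 20 mm or knocked over (distance of any of driver, squeeze_bottle from where it was at the start of the episode above 0.02 m or angle between any of driver, squeeze_bottle's own z axis and vertical above 0.5 rad).
It also fails if it takes over 58 s, if anything falls off the work surface, if the arm or the gripper's body presses on something with over 40 N, if the wrist force passes 120 N, or if a joint passes its speed limit or range.

## Working session

There is one attempt and no reset: what is moved stays moved. The work goes in short steps, Python scripts to look and compute and a tool call to move; the robot and the scene stay as the last step left them, time stands still between calls to the robot, and variables do not carry over. Pictures are saved under pics/ and viewed, at most 13 in all, crops included, and the job is handed in when it is done.

Besides the shell and the picture viewer there is one more tool, called after "Request:" by a JSON object that holds its "api" and its "payload". drive_tool: Moves the arm, as the interface text tells. Its arguments: {"type":"object","properties":{"increments":{"type":"array","items":{"type":"array","items":{"type":"number"}}},"claw":{"type":"number"},"force":{"type":"number"}},"required":["increments"]}

```bash
mkdir -p pics
python3 - <<'E'
from bench import *
import cv2
for n in ("top","side"):
    cv2.imwrite(f"pics/{n}0.png",camera(n)); c=get_calibration(n); print(n,c)
s=read_state(); print(s)
E
```

```text
top {'K': array([[494.64472887,   0.        , 316.40212552],
       [  0.        , 494.64472887, 200.24284444],
       [  0.        ,   0.        ,   1.        ]]), 'position': array([0.2719983 , 0.01271276, 1.40155754]), 'rotation': array([ 0.71225244, -0.69643426,  0.06617361, -0.05741807])}
side {'K': array([[492.50110912,   0.        , 320.73076689],
       [  0.        , 492.50110912, 197.02951901],
       [  0.        ,   0.        ,   1.        ]]), 'position': array([-0.18958441, -0.82255813,  0.94453591]), 'rotation': array([ 0.847506  , -0.30692683,  0.14506497, -0.40802653])}
{'time': 0.1, 'joint_positions': array([-1.14558319,  0.33278123, -0.0646602 ,  1.46082109,  0.02161254,
        1.34991702, -0.08851098]), 'joint_vel': array([ 2.36978790e-05, -3.15211905e-03, -1.23404281e-03, -1.78009325e-03,
       -1.26814514e-04,  8.99590974e-04, -8.39425584e-04]), 'joint_torque': array([ 6.64047766e-04, -6.24539924e+01,  2.44509912e-02, -3.90723646e+01,
       -6.13105483e-02,  3.64987319e-02,  7.29522640e-05]), 'ee_pos': array([0.27049131, 0.56302223, 0.19116787]), 'eef_rot': array([ 2.22053673e-01,  9.75034249e-01, -6.07978514e-04, -9.69884813e-05]), 'ft_force': array([0.07044235, 0.69673056, 0.50362587]), 'torque': array([-0.0146621 ,  0.02679267, -0.04347962]), 'grip_force': 0.0, 'width': 0.08711089297487709}
```

View pics/top0.png

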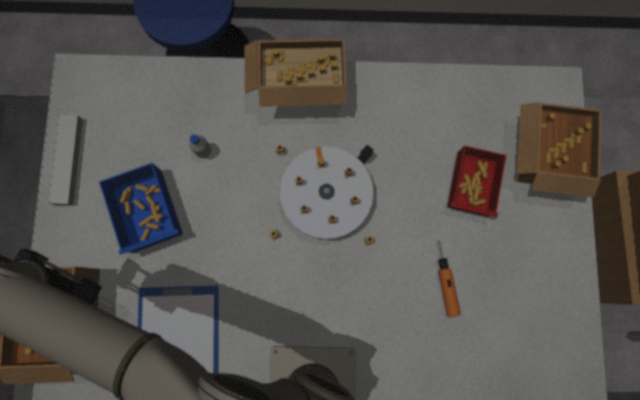

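View pics/side0.png

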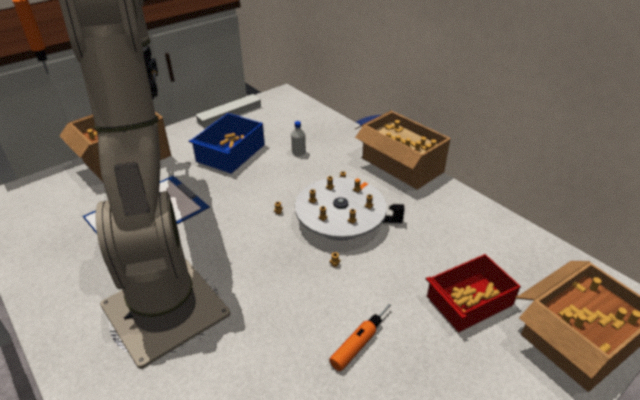

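Top view: the carousel is centred near (326,192), the mark near (320,156) and the pointer near (365,154). Loose fittings are at (280,149), (274,234) and (369,240). I'll enlarge this area to measure it.

```bash
cat > h.py <<'E'
import numpy as np, cv2
from scipy.spatial.transform import Rotation as R
from bench import *
def px2w(c,uv,z):
    uv=np.atleast_2d(np.array(uv,float)); d=np.c_[uv,np.ones(len(uv))]@np.linalg.inv(c["K"]).T
    d=d@Rm(c).T; p=np.array(c["position"]); return p+d*((z-p[2])/d[:,2])[:,None]
def Rm(c):
    r=np.array(c["rotation"]); return r if r.shape==(3,3) else R.from_quat(r).as_matrix()
def w2px(c,P):
    q=(np.atleast_2d(P)-c["position"])@Rm(c); q=q@np.array(c["K"]).T; return q[:,:2]/q[:,2:]
E
python3 - <<'E'
from h import *
im=cv2.imread("pics/top0.png"); cv2.imwrite("pics/crop0.png",cv2.resize(im[130:260,250:410],None,fx=5,fy=4.6,interpolation=cv2.INTER_CUBIC)[:598])
c=get_calibration("top")
print(px2w(c,[(326,192)],.06),px2w(c,[(313,375)],0))
# ellipse fit of bright disc
g=im.min(2); m=(g>150).astype(np.uint8); print(g[192,300],g[192,260], g[170:215:5,300])
E
```

```text
[[ 0.53315122 -0.0274554   0.06      ]] [[ 0.03927516 -0.00303884  0.        ]]
129 113 [129 121  45  90 129 130 130 126 108]
```

View pics/crop0.png

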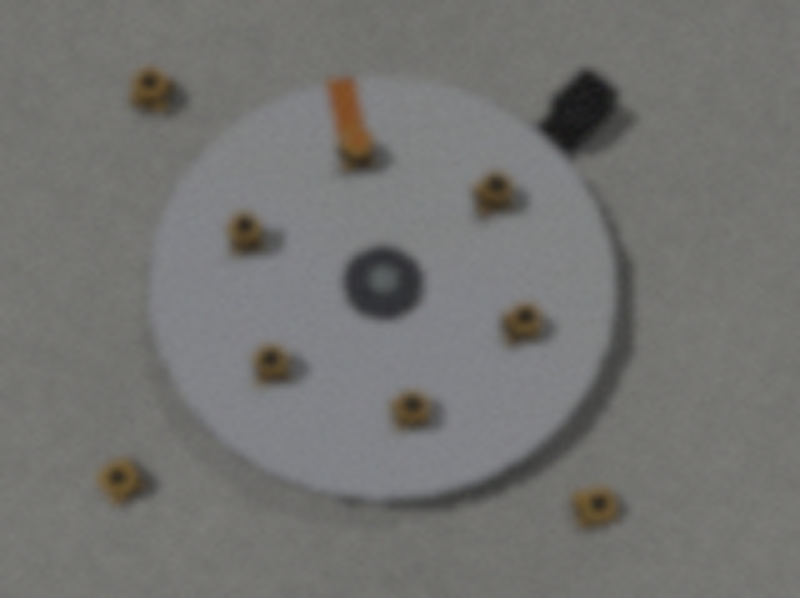

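The crop shows the disc spanning x 150–618 and y 75–500, and the fitting tops at (495,186), (523,317), (412,402), (270,357) and (245,225). The mark runs from (341,80) to (357,140). The black pointer lies between (550,135) and (600,82).

Run:
```python
from h import *
c=get_calibration("top"); f=lambda a:[((x+.5)/5-.5+250,(y+.5)/4.6-.5+130) for x,y in a]
t=px2w(c,f([(495,186),(270,357),(523,317),(245,225)]),.1); C1=t.mean(0)
d=px2w(c,f([(150,287),(618,287),(384,75),(384,500)]),.06); print("C fittings",C1,"C disc",d.mean(0),d)
C=C1[:2]; az=lambda p:np.degrees(np.arctan2(*(p[:,:2]-C).T[::-1]))
print("az fit",az(t), "mark",az(px2w(c,f([(341,80),(347,105)]),.06)))
print("loose",px2w(c,f([(150,85),(118,478),(598,502)]),.036))
def hull(a,cc,shape,zb):
    e=np.array([np.cos(a),np.sin(a)]);n=np.array([-e[1],e[0]])
    P=[C+136/1e3*e]+[C+r*e+s*.013*n for r in(.150,.18) for s in(-1,1)]
    P=np.array([[*p,z] for p in P for z in(.06,zb)]); m=np.zeros(shape,np.uint8)
    cv2.fillConvexPoly(m,cv2.convexHull(np.round(w2px(cc,P)*16).astype(np.int32)),1,shift=4) ; return m>0
for n,(u0,u1,v0,v1) in {"top":(354,380,140,168),"side":(382,412,198,230)}.items():
    cc=get_calibration(n); im=cv2.imread(f"pics/{n}0.png"); D=im.max(2)<50; D2=np.zeros_like(D); D2[v0:v1,u0:u1]=D[v0:v1,u0:u1]
    best=max(((hull(np.radians(a),cc,D.shape,zb)&D2).sum()/(hull(np.radians(a),cc,D.shape,zb)|D2).sum(),a,zb) for a in np.arange(-60,-25,.5) for zb in(0,.03,.045))
    print(n,D2.sum(),best)
```

```text
C fittings [ 0.53496727 -0.02687615  0.1       ] C disc [ 0.53410307 -0.02863363  0.06      ] [[ 0.5300804   0.10060269  0.06      ]
 [ 0.53628359 -0.15808076  0.06      ]
 [ 0.66504807 -0.02622829  0.06      ]
 [ 0.40500022 -0.03082813  0.06      ]]
az fit [ -48.63454011  131.29321431 -108.78082074   71.1801219 ] mark [11.08341263 10.77496347]
loose [[ 0.66226513  0.10653135  0.036     ]
 [ 0.41730763  0.11586923  0.036     ]
 [ 0.40885454 -0.1501976   0.036     ]]
top 141 (np.float64(0.7719298245614035), np.float64(-45.0), 0.045)
side 243 (np.float64(0.5809768637532133), np.float64(-41.5), 0)
```

Request:
{"api": "drive_tool", "payload": {"increments": [[-0.115,-0.071,0,0,0,0.11],[-0.23,-0.142,0,0,0,0.22],[-0.345,-0.213,0,0,0,0.33],[-0.46,-0.284,0,0,0,0.44],[-0.575,-0.355,0,0,0,0.55]], "claw": 1, "force": 20}}

```text
time: 0.52
ee_pos: [0.3806, 0.3908, 0.1916]
eef_rot: [0.428, 0.904, -0.0, -0.0]
ft_force: [-0.1, 0.7, -0.6]
width: 0.0615
grip_force: 0.0
```

Request:
{"api": "drive_tool", "payload": {"increments": [[-0.135,-0.017,0.02,0,0,0.09],[-0.27,-0.034,0.04,0,0,0.18],[-0.405,-0.051,0.06,0,0,0.27],[-0.54,-0.068,0.08,0,0,0.36],[-0.675,-0.085,0.1,0,0,0.45]]}}

```text
time: 0.93
ee_pos: [0.4899, 0.2185, 0.1615]
eef_rot: [0.58, 0.815, 0.0, -0.0]
ft_force: [1.4, 0.3, -0.2]
width: 0.0283
grip_force: 0.0
```

```bash
cat >> h.py <<'E'
def plan(t,az=90):
    s=read_state(); r=R.from_quat(s["eef_rot"]); t=np.array(t,float)
    a=np.radians(az); G=np.array([[np.cos(a),np.sin(a),0],[np.sin(a),-np.cos(a),0],[0,0,-1]]).T
    G=np.c_[[np.cos(a),np.sin(a),0],[np.sin(a),-np.cos(a),0],[0,0,-1]]
    print("t",s["time"],"pos",s["ee_pos"].round(4),"F",s["ft_force"].round(1),"shift",(r.inv().apply(t-s["ee_pos"])/.3).round(3),
      "rot",((r.inv()*R.from_matrix(G)).as_rotvec()/(np.pi/4)).round(3))
E
python3 - <<'E'
from h import *
plan((.605,.045,.12))
s=camera("side");cv2.imwrite("pics/side1.png",s)
s=camera("wrist");cv2.imwrite("pics/wrist1.png",s)
cv2.imwrite("pics/top1.png",camera("top"))
a=cv2.imread("pics/side1.png");cv2.imwrite("pics/c1.png",np.vstack([np.hstack([cv2.imread("pics/top1.png")[100:400,150:550],a[80:380,100:500]]),np.hstack([s,s])[50:350,120:920]]))
E
```

```text
t 0.9333 pos [0.4899 0.2185 0.1615] F [ 1.4  0.3 -0.2] shift [-0.672  0.173  0.138] rot [-0.    -0.     0.426]
```

View pics/c1.png

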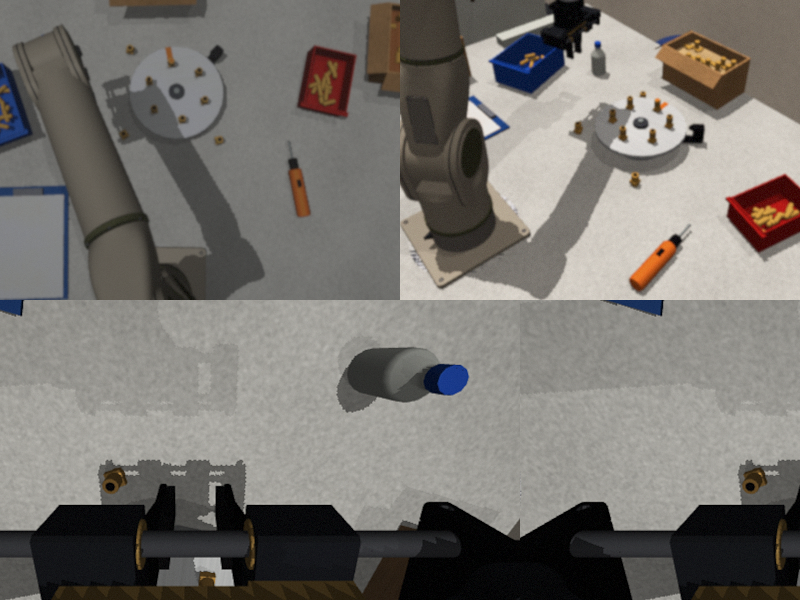

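The side camera keeps a clear view of the carousel, with the pointer at its right edge. The wrist camera faces away from it. I'll carry on to the flick start point.

Request:
{"api": "drive_tool", "payload": {"increments": [[-0.134,0.034,0.01,0,0,0.085],[-0.268,0.069,0.03,0,0,0.17],[-0.402,0.104,0.05,0,0,0.255],[-0.537,0.138,0.09,0,0,0.34],[-0.671,0.173,0.138,0,0,0.426]]}}

```text
time: 1.5
ee_pos: [0.6036, 0.0512, 0.1222]
eef_rot: [0.706, 0.708, 0.001, 0.0]
ft_force: [0.0, 0.7, 0.4]
width: 0.0003
grip_force: 0.0
```

Run:
```python
from h import *
plan((.605,.045,.12))
plan((.5345,.0835,.07))
cv2.imwrite("pics/side2.png",camera("side"))
s=cv2.imread("pics/side2.png")
cv2.imwrite("pics/c2.png",cv2.resize(s[120:270,240:440],None,fx=4,fy=4,interpolation=cv2.INTER_CUBIC))
```

```text
t 1.5 pos [0.6036 0.0512 0.1222] F [0.  0.7 0.4] shift [-0.021  0.004  0.007] rot [ 0.002 -0.001  0.003]
t 1.5 pos [0.6036 0.0512 0.1222] F [0.  0.7 0.4] shift [ 0.108 -0.23   0.174] rot [ 0.002 -0.001  0.003]
```

View pics/c2.png

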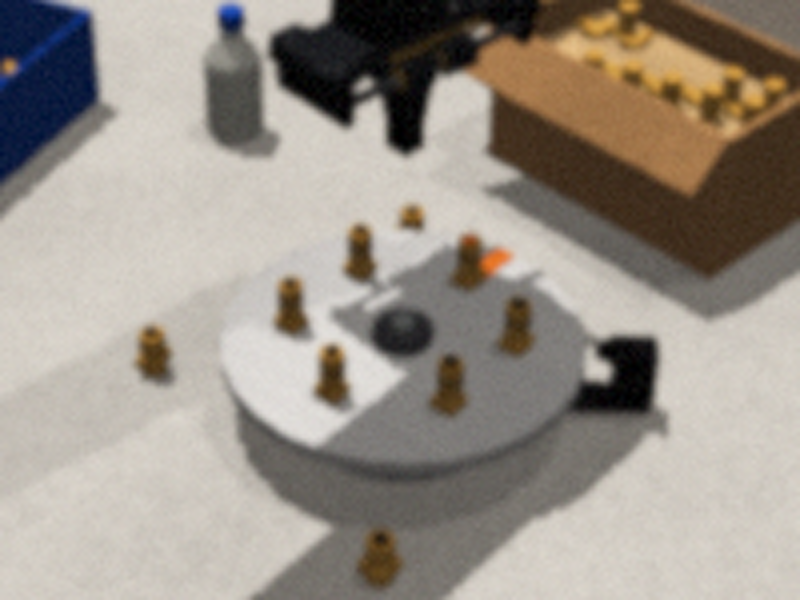

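The crop shows the hand clear of the disc. The mark stub is at (495,262), and the pointer spans (575–655, 340–410) with a notch at (598,362). I'll project pointer candidates to pin down its azimuth.

Run:
```python
from h import *
C=np.array([.5345,-.0275])
for n,(x0,y0,w,h,f) in {"top":(340,135,50,40,8),"side":(370,190,50,45,8)}.items():
    c=get_calibration(n); im=cv2.imread(f"pics/{'top0' if n=='top' else 'side2'}.png")
    im=cv2.resize(im[y0:y0+h,x0:x0+w],None,fx=f,fy=f,interpolation=cv2.INTER_CUBIC)
    im=np.clip(im.astype(int)*2 if n=="top" else im,0,255).astype(np.uint8)
    for a,col in((-40,(0,255,0)),(-44,(0,0,255)),(-48,(255,0,0))):
        e=np.array([np.cos(np.radians(a)),np.sin(np.radians(a))])
        q=(w2px(c,[[*(C+r*e),.06] for r in(.12,.136,.18)])-[x0-.5,y0-.5])*f
        for p in q: cv2.circle(im,tuple(int(v) for v in p),3,col,-1)
    cv2.imwrite(f"pics/p_{n}.png",im)
a,b=cv2.imread("pics/p_top.png"),cv2.imread("pics/p_side.png")
cv2.imwrite("pics/p.png",np.hstack([cv2.copyMakeBorder(a,0,40,0,0,0),b]))
```

```text
(no output)
```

View pics/p.png

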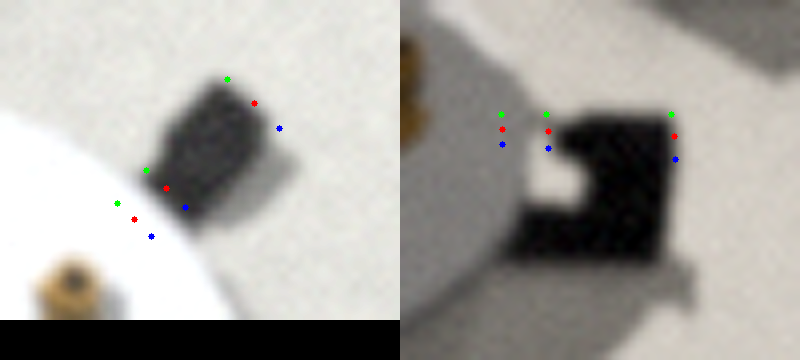

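Request:
{"api": "drive_tool", "payload": {"increments": [[0.054,-0.115,0,0,0,0],[0.108,-0.23,0,0,0,0],[0.118,-0.23,0.08,0,0,0],[0.118,-0.23,0.17,0,0,0],[0.118,-0.23,0.17,0,0,0]]}}

```text
time: 1.97
ee_pos: [0.5299, 0.0881, 0.067]
eef_rot: [0.705, 0.709, -0.003, -0.002]
ft_force: [-1.4, -0.3, -1.8]
width: 0.0003
grip_force: 0.0
```

Request:
{"api": "drive_tool", "payload": {"increments": [[0,0,0.01,0,0,0],[0,0,0.02,0,0,0],[0,0,0.03,0,0,0],[0,0,0.035,0,0,0],[0,0,0.035,0,0,0]]}}

```text
time: 2.38
ee_pos: [0.5338, 0.0865, 0.0607]
eef_rot: [0.706, 0.708, 0.0, 0.0]
ft_force: [-0.6, 0.7, 0.2]
width: 0.0003
grip_force: 0.0
```

Request:
{"api": "drive_tool", "payload": {"increments": [[0,0,0.005,0,0,0],[0,0,0.01,0,0,0],[0,0,0.01,0,0,0],[0,0,0.01,0,0,0],[0,0,0.01,0,0,0]]}}

```text
time: 2.8
ee_pos: [0.5335, 0.0865, 0.0575]
eef_rot: [0.706, 0.708, 0.0, -0.0]
ft_force: [-0.2, 0.3, -0.7]
width: 0.0007
grip_force: 0.0
```

Request:
{"api": "drive_tool", "payload": {"increments": [[0,0,0.005,0,0,0],[0,0,0.01,0,0,0],[0,0,0.01,0,0,0],[0,0,0.01,0,0,0],[0,0,0.01,0,0,0]]}}

```text
time: 3.22
ee_pos: [0.5334, 0.0866, 0.0544]
eef_rot: [0.706, 0.708, -0.0, -0.0]
ft_force: [0.1, -0.2, 0.7]
width: 0.0005
grip_force: 0.0
```

Run:
```python
from h import *
s=camera("side")
cv2.imwrite("pics/c3.png",cv2.resize(s[120:270,240:440],None,fx=4,fy=4,interpolation=cv2.INTER_CUBIC))
print(read_state())
c=get_calibration("side");print((w2px(c,[[.5334,.0866,.0544],[.5345,-.0275,.06]])-[240,120])*4)
```

```text
{'time': 3.2667, 'joint_positions': array([-0.58802646,  0.27772443,  0.39402844,  1.86413608, -0.12368923,
        1.02339133, -0.14002441]), 'joint_vel': array([ 0.00079553, -0.00079562, -0.00052599, -0.00095899, -0.00029869,
       -0.00112936,  0.00017174]), 'joint_torque': array([-9.86795894e-04, -4.92910588e+01,  4.69161585e+00, -3.38447607e+01,
       -5.55828307e-02,  2.83539423e-02,  4.23865695e-04]), 'ee_pos': array([0.53346395, 0.08658534, 0.05449072]), 'eef_rot': array([ 7.06036823e-01,  7.08175120e-01,  5.55435242e-05, -1.78881390e-05]), 'ft_force': array([ 0.73528036, -0.52335028, -0.05687837]), 'torque': array([-0.09126631,  0.04088565, -0.02510891]), 'grip_force': 0.0, 'width': 0.0005708128058531965}
[[295.73068021 266.65544312]
 [398.67048107 335.03024228]]
```

View pics/c3.png

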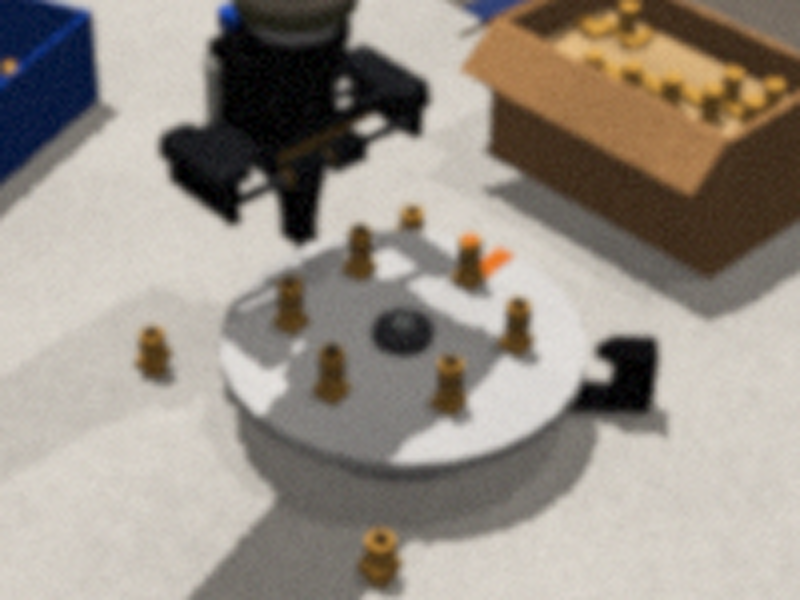

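The fingertip shows at crop (298,242), about 25 px above the projected TCP at (296,267). It doesn't seem to be touching yet, so I'll check this with the top camera.

Run:
```python
from h import *
c=get_calibration("side")
for z in(.055,.065,.075,.085): print(z,px2w(c,[(314.4,180.3)],z))
t=camera("top"); w=camera("wrist"); ct=get_calibration("top"); print(w2px(ct,[[.5334,.0866,.0544]]))
v=np.clip(cv2.resize(t[120:260,200:400],None,fx=2,fy=2,interpolation=cv2.INTER_CUBIC).astype(int)*2,0,255).astype(np.uint8)
w=cv2.resize(w,(400,250)); cv2.imwrite("pics/c4.png",np.hstack([v,cv2.copyMakeBorder(w,0,30,0,0,0)]))
cw=get_calibration("wrist"); print(cw, w2px(cw,[[.5334,.0866,.0544]])*.625)
```

```text
0.055 [[0.55389236 0.10959003 0.055     ]]
0.065 [[0.54553433 0.09911099 0.065     ]]
0.075 [[0.5371763  0.08863195 0.075     ]]
0.085 [[0.52881827 0.07815291 0.085     ]]
[[284.8133845  191.32806439]]
{'K': array([[296.17775787,   0.        , 314.89549162],
       [  0.        , 296.17775787, 199.150869  ],
       [  0.        ,   0.        ,   1.        ]]), 'position': array([0.53234694, 0.17173038, 0.24588902]), 'rotation': array([9.87877351e-01, 2.58379842e-03, 6.55192560e-04, 1.55213514e-01])} [[197.25995223 144.28820138]]
```

View pics/c4.png

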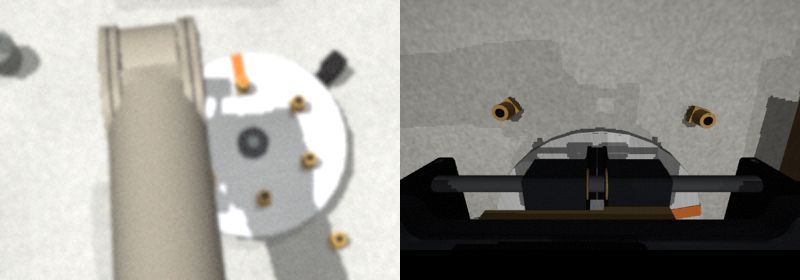

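All three views put the shut fingertips about 20 mm above the reported TCP. I'll descend slowly until they touch.

Request:
{"api": "drive_tool", "payload": {"increments": [[0,0,0.007,0,0,0],[0,0,0.014,0,0,0],[0,0,0.021,0,0,0],[0,0,0.028,0,0,0],[0,0,0.035,0,0,0]]}}

```text
time: 3.78
ee_pos: [0.5333, 0.0866, 0.0436]
eef_rot: [0.706, 0.708, -0.0, -0.0]
ft_force: [0.2, 0.4, -0.2]
width: 0.0005
grip_force: 0.0
```

Request:
{"api": "drive_tool", "payload": {"increments": [[0,0,0.003,0,0,0],[0,0,0.006,0,0,0],[0,0,0.01,0,0,0],[0,0,0.013,0,0,0],[0,0,0.013,0,0,0]]}}

```text
time: 4.2
ee_pos: [0.5334, 0.0866, 0.0399]
eef_rot: [0.706, 0.708, -0.0, -0.0]
ft_force: [0.6, -0.3, -0.1]
width: 0.0004
grip_force: 0.0
```

Request:
{"api": "drive_tool", "payload": {"increments": [[0,0,0.003,0,0,0],[0,0,0.006,0,0,0],[0,0,0.01,0,0,0],[0,0,0.013,0,0,0],[0,0,0.013,0,0,0]]}}

```text
time: 4.62
ee_pos: [0.5333, 0.0866, 0.0359]
eef_rot: [0.706, 0.708, -0.0, -0.0]
ft_force: [-0.5, 0.1, -0.2]
width: 0.0005
grip_force: 0.0
```

Run:
```python
from h import *
s=camera("side"); st=read_state(); print(st["ft_force"],st["ee_pos"])
c=get_calibration("side")
# lowest dark finger pixel near projected TCP
p=w2px(c,[st["ee_pos"]])[0]; print(p)
for u in range(306,324,2): print(u,s[165:200,u].max(1).tolist())
```

```text
[-0.08269214 -0.06508734 -0.01305301] [0.53335172 0.08652988 0.03604428]
[314.01589783 191.54840964]
306 [18, 11, 25, 61, 101, 123, 100, 79, 107, 165, 201, 210, 213, 214, 210, 214, 210, 213, 214, 211, 210, 200, 170, 140, 117, 125, 146, 166, 160, 130, 109, 111, 122, 126, 130]
308 [17, 12, 11, 18, 30, 43, 46, 65, 112, 160, 188, 198, 199, 201, 202, 202, 206, 205, 209, 212, 203, 179, 146, 115, 108, 107, 113, 113, 113, 106, 100, 110, 112, 119, 112]
310 [39, 29, 33, 44, 45, 37, 39, 28, 25, 48, 54, 75, 83, 93, 103, 106, 103, 107, 132, 162, 161, 144, 117, 108, 103, 107, 124, 121, 96, 81, 71, 72, 83, 86, 87]
312 [39, 26, 36, 43, 52, 50, 44, 34, 16, 9, 6, 14, 6, 12, 13, 5, 9, 15, 30, 52, 82, 96, 99, 105, 80, 64, 67, 80, 80, 78, 65, 68, 68, 74, 81]
314 [24, 23, 18, 18, 17, 18, 20, 10, 14, 11, 8, 8, 3, 6, 10, 7, 14, 9, 0, 22, 26, 58, 87, 101, 98, 91, 92, 91, 82, 76, 72, 75, 74, 79, 81]
316 [18, 16, 19, 18, 13, 13, 14, 11, 6, 5, 12, 0, 8, 6, 16, 7, 8, 3, 11, 18, 41, 72, 97, 110, 106, 101, 109, 112, 113, 110, 117, 114, 118, 111, 104]
318 [14, 19, 14, 8, 16, 10, 10, 20, 19, 23, 27, 38, 49, 59, 71, 68, 58, 51, 43, 49, 75, 96, 108, 107, 110, 110, 113, 124, 123, 134, 127, 125, 129, 127, 126]
320 [22, 29, 44, 60, 72, 91, 111, 129, 142, 159, 170, 179, 181, 189, 187, 171, 143, 115, 109, 101, 106, 111, 109, 108, 112, 118, 122, 128, 131, 130, 127, 129, 129, 129, 133]
322 [44, 59, 91, 137, 179, 195, 205, 206, 210, 210, 209, 214, 216, 216, 212, 195, 164, 134, 117, 115, 116, 112, 111, 115, 114, 127, 128, 130, 129, 129, 131, 132, 134, 126, 133]
```

Request:
{"api": "drive_tool", "payload": {"increments": [[0,0,0.003,0,0,0],[0,0,0.006,0,0,0],[0,0,0.01,0,0,0],[0,0,0.013,0,0,0],[0,0,0.013,0,0,0]]}}

```text
time: 5.08
ee_pos: [0.5333, 0.0866, 0.032]
eef_rot: [0.706, 0.708, -0.0, -0.0]
ft_force: [0.5, 0.1, -0.9]
width: 0.0005
grip_force: 0.0
```

Request:
{"api": "drive_tool", "payload": {"increments": [[0,0,0.003,0,0,0],[0,0,0.006,0,0,0],[0,0,0.01,0,0,0],[0,0,0.01,0,0,0],[0,0,0.01,0,0,0]]}}

```text
time: 5.5
ee_pos: [0.5341, 0.0866, 0.0298]
eef_rot: [0.706, 0.708, 0.001, 0.0]
ft_force: [-0.1, -0.1, 5.7]
width: 0.0004
grip_force: 2.7
```

Contact came at a reported TCP z of about 0.030, at 5.7 N. I'll check how much room the gripper body has above the fittings.

Run:
```python
import bench; print([n for n in dir(bench) if not n.startswith('_')], getattr(bench,'hold_point_z',None))
from h import *
s=camera("side")
cv2.imwrite("pics/c5.png",cv2.resize(s[130:220,260:380],None,fx=6.6,fy=6.6,interpolation=cv2.INTER_CUBIC))
plan((.605,.05,.05))
```

```text
['PlanningError', 'camera', 'close_job', 'get_calibration', 'hold_point_z', 'read_state'] 0.0187
t 5.55 pos [0.5341 0.0866 0.0298] F [ 0.5 -1.   5.4] shift [-0.123  0.236 -0.067] rot [ 0.002 -0.     0.004]
```

View pics/c5.png

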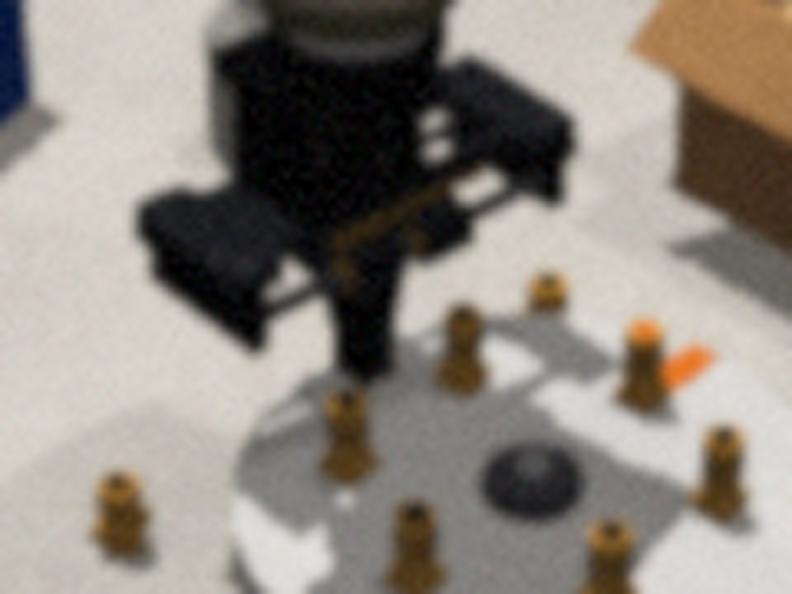

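The body sits only about 40–50 mm above the tips, and the fittings are 40 mm tall. I'll tilt the tool 15° so the body leans outwards, then go to the flick start point.

Request:
{"api": "drive_tool", "payload": {"increments": [[0,0,-0.13,0,0,0],[0,0,-0.22,0,-0.11,0],[-0.05,0.1,-0.22,0,-0.22,0],[-0.1,0.2,-0.22,0,-0.333,0],[-0.142,0.236,-0.2,0,-0.333,0]]}}

```text
time: 5.97
ee_pos: [0.6072, 0.0491, 0.0891]
eef_rot: [0.697, 0.705, -0.092, 0.094]
ft_force: [0.1, 1.0, -1.2]
width: 0.0004
grip_force: 0.0
```

```bash
cat >> h.py <<'E'
C=np.array([.5345,-.0275]); PA=-43.5
def orange(im=None):
    c=get_calibration("side")
    if im is None: im=camera("side")
    # annulus r 95..130 at z=.06 unwrapped: sample hue over azimuths
    az=np.arange(-180,180,1.); sc=[]
    hsv=cv2.cvtColor(im,cv2.COLOR_BGR2HSV).astype(int)
    m=((hsv[...,0]<16)&(hsv[...,1]>170)&(hsv[...,2]>130)).astype(np.float32)
    for a in np.radians(az):
        P=np.array([[*(C+r*np.array([np.cos(a),np.sin(a)])),.06] for r in np.linspace(.1,.126,6)])
        uv=w2px(c,P).astype(np.float32); sc.append(cv2.remap(m,uv[:,0],uv[:,1],1).mean())
    sc=np.array(sc); 
    if sc.sum()<1: return None,sc.sum()
    z=(sc*np.exp(1j*np.radians(az))).sum(); return np.degrees(np.angle(z)),sc.sum()
E
python3 - <<'E'
from h import *
plan((.605,.044,.046)); print(orange(cv2.imread("pics/side0.png")),orange())
E
```

```text
t 5.9667 pos [0.6072 0.0491 0.0891] F [ 0.1  1.  -1.2] shift [ 0.021 -0.008  0.143] rot [0.004 0.337 0.014]
(np.float64(14.484677303805), np.float32(5.4663086)) (np.float64(11.929530155304223), np.float32(3.0729165))
```

Request:
{"api": "drive_tool", "payload": {"increments": [[0.01,-0.003,0.06,0,0,0],[0.02,-0.006,0.12,0,0,0],[0.022,-0.006,0.143,0,0,0],[0.022,-0.006,0.143,0,0,0],[0.022,-0.006,0.143,0,0,0]]}}

```text
time: 6.43
ee_pos: [0.6024, 0.0393, 0.0464]
eef_rot: [0.7, 0.702, -0.092, 0.092]
ft_force: [0.0, 0.0, 0.8]
width: 0.0008
grip_force: 0.0
```

Run:
```python
from h import *
plan((.605,.044,.046)); plan((.555,.044,.046)); plan((.555,.084,.058)); plan((.5345,.0737,.040))
print(orange())
```

```text
t 6.4333 pos [0.6024 0.0393 0.0464] F [0.  0.  0.8] shift [ 0.015  0.009 -0.003] rot [-0.     0.333  0.004]
t 6.4333 pos [0.6024 0.0393 0.0464] F [0.  0.  0.8] shift [ 0.016 -0.158 -0.003] rot [-0.     0.333  0.004]
t 6.4333 pos [0.6024 0.0393 0.0464] F [0.  0.  0.8] shift [ 0.134 -0.158 -0.076] rot [-0.     0.333  0.004]
t 6.4333 pos [0.6024 0.0393 0.0464] F [0.  0.  0.8] shift [ 0.117 -0.226 -0.009] rot [-0.     0.333  0.004]
(np.float64(11.633465508582823), np.float32(3.5680337))
```

Request:
{"api": "drive_tool", "payload": {"increments": [[0,-0.056,0,0,0,0],[0,-0.112,0,0,0,0],[0.04,-0.14,0,0,0,0],[0.15,-0.15,-0.06,0,0,0],[0.16,-0.19,-0.1,0,0,0]]}}

```text
time: 6.9
ee_pos: [0.5457, 0.0993, 0.0635]
eef_rot: [0.699, 0.704, -0.09, 0.092]
ft_force: [0.1, 1.9, 0.9]
width: 0.0007
grip_force: 0.0
```

Run:
```python
from h import *
for i in range(3):
    t=read_state()["time"]; print(t,orange())
plan((.5345,.0737,.045))
```

```text
6.9 (np.float64(59.51720425908512), np.float32(1.5450845))
6.95 (np.float64(71.27314428954493), np.float32(1.7919922))
7.0 (np.float64(79.00299385655696), np.float32(3.54834))
t 7.05 pos [0.5461 0.0951 0.0644] F [-0.5 -1.   0.4] shift [-0.052 -0.039  0.081] rot [0.004 0.33  0.006]
```

Request:
{"api": "drive_tool", "payload": {"increments": [[-0.02,-0.02,0.03,0,0,0],[-0.035,-0.039,0.06,0,0,0],[-0.048,-0.039,0.085,0,0,0],[-0.048,-0.039,0.092,0,0,0],[-0.048,-0.039,0.092,0,0,0]]}}

```text
time: 7.47
ee_pos: [0.534, 0.0715, 0.0395]
eef_rot: [0.7, 0.702, -0.092, 0.092]
ft_force: [0.3, 0.2, 0.7]
width: 0.0004
grip_force: 0.0
```

Request:
{"api": "drive_tool", "payload": {"increments": [[0,0,0,0,0,0],[0,0,0,0,0,0],[0,0,0,0,0,0],[0,0,0,0,0,0],[0,0,0,0,0,0]]}}

```text
time: 7.88
ee_pos: [0.534, 0.0726, 0.0399]
eef_rot: [0.7, 0.702, -0.092, 0.092]
ft_force: [-0.2, 0.2, 0.3]
width: 0.0003
grip_force: 0.0
```

Request:
{"api": "drive_tool", "payload": {"increments": [[0,0,0,0,0,0],[0,0,0,0,0,0],[0,0,0,0,0,0],[0,0,0,0,0,0],[0,0,0,0,0,0]]}}

```text
time: 8.3
ee_pos: [0.5338, 0.0723, 0.0398]
eef_rot: [0.7, 0.702, -0.092, 0.092]
ft_force: [0.5, -0.6, 0.1]
width: 0.0001
grip_force: 0.0
```

Run:
```python
from h import *
for i in range(8):
    t=read_state()["time"]; print(t,orange())
plan((.5345,.0737,.0405))
```

```text
8.3 (np.float64(-78.15327481477722), np.float32(4.3782554))
8.35 (np.float64(-71.54627964935291), np.float32(4.081543))
8.4 (np.float64(-64.54447812231713), np.float32(3.6634116))
8.45 (np.float64(-57.68217059631131), np.float32(3.9098306))
8.5 (np.float64(-51.11845128410341), np.float32(3.4404297))
8.55 (np.float64(-39.62167891229171), np.float32(4.566732))
8.6 (np.float64(-28.69339232844614), np.float32(5.0616865))
8.65 (np.float64(-23.688792337321523), np.float32(4.5745444))
t 8.7 pos [0.5338 0.0723 0.0398] F [-0.  -0.1  0.5] shift [ 0.004  0.002 -0.004] rot [0.001 0.333 0.004]
```

Request:
{"api": "drive_tool", "payload": {"increments": [[0,0,0,0,0,0],[0,0,0,0,0,0],[0,0,0,0,0,0],[0,0,0,0,0,0],[0,0,0,0,0,0]]}}

```text
time: 9.12
ee_pos: [0.5338, 0.0723, 0.0398]
eef_rot: [0.7, 0.702, -0.092, 0.092]
ft_force: [0.1, 0.1, -0.1]
width: 0.0005
grip_force: 0.0
```

Request:
{"api": "drive_tool", "payload": {"increments": [[0,0,0,0,0,0],[0,0,0,0,0,0],[0,0,0,0,0,0],[0,0,0,0,0,0],[0,0,0,0,0,0]]}}

```text
time: 9.53
ee_pos: [0.5338, 0.0724, 0.0398]
eef_rot: [0.7, 0.702, -0.092, 0.092]
ft_force: [0.3, -0.7, 0.1]
width: 0.0005
grip_force: 0.0
```

Request:
{"api": "drive_tool", "payload": {"increments": [[0,0,0,0,0,0],[0,0,0,0,0,0],[0,0,0,0,0,0],[0,0,0,0,0,0],[0,0,0,0,0,0]]}}

```text
time: 9.95
ee_pos: [0.5338, 0.0724, 0.0398]
eef_rot: [0.7, 0.702, -0.092, 0.092]
ft_force: [0.3, 0.8, -0.7]
width: 0.0001
grip_force: 0.0
```

Request:
{"api": "drive_tool", "payload": {"increments": [[0,0,0,0,0,0],[0,0,0,0,0,0],[0,0,0,0,0,0],[0,0,0,0,0,0],[0,0,0,0,0,0]]}}

```text
time: 10.37
ee_pos: [0.5338, 0.0724, 0.0398]
eef_rot: [0.7, 0.702, -0.092, 0.092]
ft_force: [-0.7, -0.9, -0.2]
width: 0.0005
grip_force: 0.0
```

Request:
{"api": "drive_tool", "payload": {"increments": [[0,0,0,0,0,0],[0,0,0,0,0,0],[0,0,0,0,0,0],[0,0,0,0,0,0],[0,0,0,0,0,0]]}}

```text
time: 10.78
ee_pos: [0.5338, 0.0724, 0.0397]
eef_rot: [0.7, 0.702, -0.092, 0.092]
ft_force: [0.2, -0.1, -0.1]
width: 0.0007
grip_force: 0.0
```

Request:
{"api": "drive_tool", "payload": {"increments": [[0,0,0,0,0,0],[0,0,0,0,0,0],[0,0,0,0,0,0],[0,0,0,0,0,0],[0,0,0,0,0,0]]}}

```text
time: 11.2
ee_pos: [0.5338, 0.0724, 0.0397]
eef_rot: [0.7, 0.702, -0.092, 0.092]
ft_force: [-0.2, 0.7, -0.6]
width: 0.0003
grip_force: 0.0
```

Request:
{"api": "drive_tool", "payload": {"increments": [[0,0,0,0,0,0],[0,0,0,0,0,0],[0,0,0,0,0,0],[0,0,0,0,0,0],[0,0,0,0,0,0]]}}

```text
time: 11.62
ee_pos: [0.5338, 0.0724, 0.0398]
eef_rot: [0.7, 0.702, -0.092, 0.092]
ft_force: [-0.2, 0.8, -0.1]
width: 0.0002
grip_force: 0.0
```

Request:
{"api": "drive_tool", "payload": {"increments": [[0,0,0,0,0,0],[0,0,0,0,0,0],[0,0,0,0,0,0],[0,0,0,0,0,0],[0,0,0,0,0,0]]}}

```text
time: 12.03
ee_pos: [0.5338, 0.0723, 0.0397]
eef_rot: [0.7, 0.702, -0.092, 0.092]
ft_force: [-0.3, 0.2, 1.2]
width: 0.0006
grip_force: 0.0
```

Run:
```python
from h import *
for i in range(6):
    t=read_state()["time"]; print(t,orange())
plan((.5345,.0737,.0405))
```

```text
12.0333 (np.float64(-46.31466209700637), np.float32(3.4920247))
12.0833 (np.float64(-38.638306041845006), np.float32(2.6637368))
12.1333 (np.float64(-34.49323671100967), np.float32(4.801107))
12.1833 (np.float64(-27.438502819363478), np.float32(4.0322266))
12.2333 (np.float64(-24.71619981630033), np.float32(4.63265))
12.2833 (np.float64(-22.4125862039258), np.float32(5.113281))
t 12.3333 pos [0.5338 0.0723 0.0397] F [-0.1  0.6  0.4] shift [ 0.004  0.002 -0.004] rot [0.001 0.333 0.004]
```

Request:
{"api": "drive_tool", "payload": {"increments": [[0,0,0,0,0,0],[0,0,0,0,0,0],[0,0,0,0,0,0],[0,0,0,0,0,0],[0,0,0,0,0,0]]}}

```text
time: 12.75
ee_pos: [0.5338, 0.0723, 0.0397]
eef_rot: [0.7, 0.702, -0.092, 0.092]
ft_force: [-0.5, -0.0, -0.1]
width: 0.0004
grip_force: 0.0
```

Request:
{"api": "drive_tool", "payload": {"increments": [[0,0,0,0,0,0],[0,0,0,0,0,0],[0,0,0,0,0,0],[0,0,0,0,0,0],[0,0,0,0,0,0]]}}

```text
time: 13.17
ee_pos: [0.5338, 0.0724, 0.0397]
eef_rot: [0.7, 0.702, -0.092, 0.092]
ft_force: [-0.1, -0.7, -0.5]
width: 0.0005
grip_force: 0.0
```

Run:
```python
from h import *
for i in range(3):
    t=read_state()["time"]; print(t,orange())
```

```text
13.1667 (np.float64(27.676422614970317), np.float32(5.156575))
13.2167 (np.float64(29.999826541389687), np.float32(3.319173))
13.2667 (np.float64(33.18303986071151), np.float32(2.377116))
```

Request:
{"api": "drive_tool", "payload": {"increments": [[0,0,0,0,0,0],[0,0,0,0,0,0],[0,0,0,0,0,0],[0,0,0,0,0,0],[0,0,0,0,0,0]]}}

```text
time: 13.73
ee_pos: [0.5338, 0.0723, 0.0398]
eef_rot: [0.7, 0.702, -0.092, 0.092]
ft_force: [0.6, 0.5, -0.5]
width: 0.0005
grip_force: 0.0
```

Request:
{"api": "drive_tool", "payload": {"increments": [[0,0,0,0,0,0],[0,0,0,0,0,0],[0,0,0,0,0,0],[0,0,0,0,0,0],[0,0,0,0,0,0]]}}

```text
time: 14.15
ee_pos: [0.5338, 0.0723, 0.0397]
eef_rot: [0.7, 0.702, -0.092, 0.092]
ft_force: [-0.4, 0.4, 0.4]
width: 0.0006
grip_force: 0.0
```

Run:
```python
from h import *
for i in range(3):
    t=read_state()["time"]; print(t,orange())
```

```text
14.15 (np.float64(74.33682439272945), np.float32(2.3372395))
14.2 (None, np.float32(0.9270834))
14.25 (None, np.float32(0.0))
```

It's slowing and will stop short of a third pass. I'll brake here as a test of the press, then give it a gentler flick.

Request:
{"api": "drive_tool", "payload": {"increments": [[0.004,0,0.015,0,0,0],[0.008,0,0.03,0,0,0],[0.008,0,0.03,0,0,0],[0.008,0,0.03,0,0,0],[0.008,0,0.03,0,0,0]]}}

```text
time: 14.72
ee_pos: [0.5363, 0.0725, 0.0325]
eef_rot: [0.7, 0.702, -0.09, 0.094]
ft_force: [0.6, 0.4, 20.7]
width: 0.0004
grip_force: 9.8
```

Run:
```python
from h import *
for i in range(2):
    s=read_state(); print(s["time"],orange(),s["ft_force"],s["ee_pos"])
```

```text
14.7167 (None, np.float32(0.0)) [ 0.59604306  0.38592306 20.65282513] [0.53632031 0.07253574 0.03253582]
14.7667 (None, np.float32(0.45589194)) [-0.27022602 -0.43556656 19.34271309] [0.53628926 0.07257455 0.03253925]
```

Request:
{"api": "drive_tool", "payload": {"increments": [[0,0,-0.08,0,0,0],[0,0,-0.18,0,0,0],[-0.02,0.12,-0.22,0,0,0],[-0.04,0.23,-0.22,0,0,0],[-0.04,0.23,-0.22,0,0,0]]}}

```text
time: 15.23
ee_pos: [0.6074, 0.0765, 0.098]
eef_rot: [0.701, 0.702, -0.091, 0.094]
ft_force: [-0.5, -0.2, -0.2]
width: 0.0004
grip_force: 0.0
```

Run:
```python
from h import *
s=camera("side"); print(orange(s)); plan((.605,.0393,.046))
cv2.imwrite("pics/c6.png",cv2.resize(s[140:250,280:420],None,fx=5.4,fy=5.4,interpolation=cv2.INTER_CUBIC))
```

```text
(np.float64(92.91447631435956), np.float32(4.537435))
t 15.2833 pos [0.6047 0.0767 0.0969] F [-0.8  0.3 -0.5] shift [-0.076  0.001  0.196] rot [0.002 0.335 0.001]
```

View pics/c6.png

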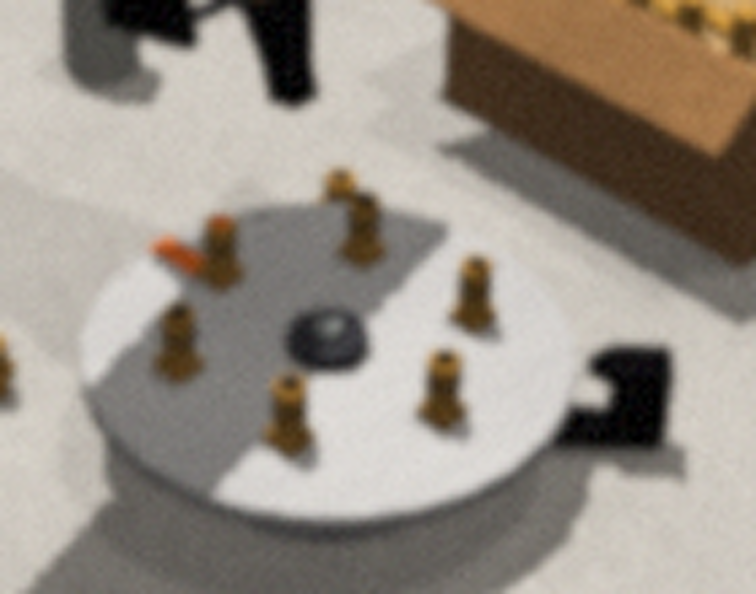

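The mark stands near 93° and the disc is still. For a gentler flick I'll push the orange-tipped fitting itself.

Run:
```python
from h import *
plan((.570,.0425,.046))
```

```text
t 15.2833 pos [0.6047 0.0767 0.0969] F [-0.8  0.3 -0.5] shift [-0.066 -0.116  0.193] rot [0.002 0.335 0.001]
```

Request:
{"api": "drive_tool", "payload": {"increments": [[-0.04,-0.08,0.02,0,0,0],[-0.066,-0.116,0.07,0,0,0],[-0.066,-0.116,0.15,0,0,0],[-0.066,-0.116,0.193,0,0,0],[-0.066,-0.116,0.193,0,0,0]]}}

```text
time: 15.7
ee_pos: [0.5651, 0.0426, 0.0435]
eef_rot: [0.7, 0.702, -0.094, 0.091]
ft_force: [-0.9, -0.1, 0.1]
width: 0.0004
grip_force: 0.0
```

Run:
```python
from h import *
print(orange()); plan((.570,.0425,.046));
```

```text
(np.float64(101.29329543589533), np.float32(3.7833657))
t 15.75 pos [0.5662 0.0434 0.0451] F [0.2 0.2 0.5] shift [-0.004  0.012 -0.002] rot [-0.004  0.334  0.004]
```

Request:
{"api": "drive_tool", "payload": {"increments": [[0,-0.033,0,0,0,0],[0,-0.066,0,0,0,0],[0,-0.099,0,0,0,0],[0.1,-0.11,-0.02,0,0,0],[0.16,-0.11,-0.06,0,0,0]]}}

```text
time: 16.17
ee_pos: [0.5335, 0.0963, 0.0513]
eef_rot: [0.7, 0.702, -0.092, 0.092]
ft_force: [0.2, 1.5, -0.6]
width: 0.0006
grip_force: 0.0
```

Run:
```python
from h import *
for i in range(4):
    t=read_state()["time"]; print(t,orange())
plan((.5345,.0725,.0395))
```

```text
16.1667 (np.float64(104.65511224071184), np.float32(3.9882812))
16.2167 (np.float64(105.20173408148887), np.float32(3.943522))
16.2667 (np.float64(105.10299816848179), np.float32(3.8113608))
16.3167 (np.float64(103.72655987393738), np.float32(4.677083))
t 16.3667 pos [0.5353 0.0957 0.0523] F [ 1.3 -0.5 -0.8] shift [-0.064 -0.003  0.061] rot [0.002 0.332 0.006]
```

The flick missed: the disc had crept on to 104°. I'll go back and push from a spot that suits that angle.

Run:
```python
from h import *
plan((.562,.0425,.046)); print(orange())
```

```text
t 16.3667 pos [0.5353 0.0957 0.0523] F [ 1.3 -0.5 -0.8] shift [-0.166  0.088  0.066] rot [0.002 0.332 0.006]
(np.float64(105.0234118729433), np.float32(4.022786))
```

Request:
{"api": "drive_tool", "payload": {"increments": [[0,0.08,0,0,0,0],[-0.06,0.088,0.03,0,0,0],[-0.166,0.088,0.066,0,0,0],[-0.166,0.088,0.066,0,0,0],[-0.166,0.088,0.066,0,0,0]]}}

```text
time: 16.83
ee_pos: [0.5612, 0.0378, 0.0454]
eef_rot: [0.702, 0.7, -0.093, 0.092]
ft_force: [-0.3, 0.5, -0.5]
width: 0.0007
grip_force: 0.0
```

Run:
```python
from h import *
plan((.562,.0425,.046)); print(orange())
```

```text
t 16.8333 pos [0.5612 0.0378 0.0454] F [-0.3  0.5 -0.5] shift [ 0.015  0.003 -0.006] rot [-0.001  0.334 -0.003]
(np.float64(109.3696688807852), np.float32(3.8401694))
```

Request:
{"api": "drive_tool", "payload": {"increments": [[0,-0.045,0,0,0,0],[0,-0.08,0,0,0,0],[0,-0.115,0,0,0,0],[0.005,-0.15,0,0,0,0],[0.12,-0.155,-0.01,0,0,0]]}}

```text
time: 17.3
ee_pos: [0.5142, 0.0716, 0.0401]
eef_rot: [0.703, 0.699, -0.093, 0.093]
ft_force: [0.9, -0.5, 0.0]
width: 0.0005
grip_force: 0.0
```

Request:
{"api": "drive_tool", "payload": {"increments": [[0.06,0,-0.04,0,0,0],[0.06,0,-0.04,0,0,0],[0.06,0.03,-0.04,0,0,0],[0.06,0.06,-0.04,0,0,0],[0.06,0.06,-0.04,0,0,0]]}}

```text
time: 17.72
ee_pos: [0.5348, 0.0964, 0.046]
eef_rot: [0.701, 0.701, -0.092, 0.093]
ft_force: [0.8, 0.3, 0.1]
width: 0.0006
grip_force: 0.0
```

Run:
```python
from h import *
for i in range(4):
    t=read_state()["time"]; print(t,orange())
plan((.5345,.0725,.0395))
```

```text
17.7167 (np.float64(174.63711667020172), np.float32(4.628581))
17.7667 (np.float64(179.38258580247526), np.float32(4.4057617))
17.8167 (np.float64(-175.5301244824655), np.float32(5.019043))
17.8667 (np.float64(-169.7419515997089), np.float32(4.6679688))
t 17.9167 pos [0.5327 0.0967 0.0456] F [0.  0.9 0. ] shift [-0.073  0.006  0.04 ] rot [-0.     0.333  0.002]
```

Request:
{"api": "drive_tool", "payload": {"increments": [[-0.036,0.003,0.022,0,0,0],[-0.071,0.006,0.035,0,0,0],[-0.071,0.006,0.046,0,0,0],[-0.071,0.006,0.046,0,0,0],[-0.071,0.006,0.046,0,0,0]]}}

```text
time: 18.33
ee_pos: [0.5344, 0.0731, 0.0377]
eef_rot: [0.7, 0.702, -0.092, 0.092]
ft_force: [-0.4, 0.8, 0.1]
width: 0.0003
grip_force: 0.0
```

Run:
```python
from h import *
for i in range(4):
    t=read_state()["time"]; print(t,orange())
plan((.5345,.0725,.0375))
```

```text
18.3333 (np.float64(-124.49324946566406), np.float32(5.4173174))
18.3833 (np.float64(-119.76348453404715), np.float32(5.3321943))
18.4333 (np.float64(-115.13078170818991), np.float32(5.309082))
18.4833 (np.float64(-110.63437177467988), np.float32(4.883301))
t 18.5333 pos [0.5347 0.0739 0.038 ] F [0.2 0.3 0.8] shift [-0.004 -0.001  0.003] rot [0.001 0.333 0.005]
```

Request:
{"api": "drive_tool", "payload": {"increments": [[0,0,0,0,0,0],[0,0,0,0,0,0],[0,0,0,0,0,0],[0,0,0,0,0,0],[0,0,0,0,0,0]]}}

```text
time: 18.95
ee_pos: [0.5347, 0.0734, 0.0379]
eef_rot: [0.7, 0.702, -0.092, 0.092]
ft_force: [-0.1, -0.1, -0.4]
width: 0.0005
grip_force: 0.0
```

Run:
```python
from h import *
for i in range(2):
    t=read_state()["time"]; print(t,orange())
s=read_state(); print(s["time"],s["ee_pos"])
```

```text
18.95 (np.float64(-70.74265423059002), np.float32(4.132324))
19.0 (np.float64(-66.68983391365077), np.float32(3.9900715))
19.05 [0.53472194 0.07342292 0.03794094]
```

Request:
{"api": "drive_tool", "payload": {"increments": [[0,0,0,0,0,0],[0.006,0,0.021,0,0,0],[0.006,0,0.022,0,0,0],[0.006,0,0.022,0,0,0],[0.006,0,0.022,0,0,0]]}}

```text
time: 19.47
ee_pos: [0.5367, 0.0737, 0.0326]
eef_rot: [0.7, 0.702, -0.09, 0.093]
ft_force: [-0.5, 0.7, 16.6]
width: 0.0004
grip_force: 7.8
```

Run:
```python
from h import *
for i in range(4):
    s=read_state(); im=camera("side"); print(s["time"],orange(im),s["ft_force"],s["ee_pos"])
cv2.imwrite("pics/c7.png",cv2.resize(im[140:250,280:420],None,fx=5.4,fy=5.4,interpolation=cv2.INTER_CUBIC))
```

```text
19.4667 (np.float64(-50.55162605520495), np.float32(3.161784)) [-0.48685984  0.74275092 16.58528238] [0.53671183 0.07373018 0.03262879]
19.5167 (np.float64(-50.79555044379639), np.float32(3.2944338)) [-0.39411916 -0.37523643 15.41012478] [0.53668898 0.07374116 0.03263078]
19.5667 (np.float64(-50.7135574088626), np.float32(3.445801)) [-0.70428344 -0.84433391 15.36533001] [0.53670595 0.07375534 0.03263554]
19.6167 (np.float64(-50.7135574088626), np.float32(3.445801)) [-1.09199496 -0.47091381 15.02625524] [0.53667804 0.07372439 0.03263777]
```

View pics/c7.png

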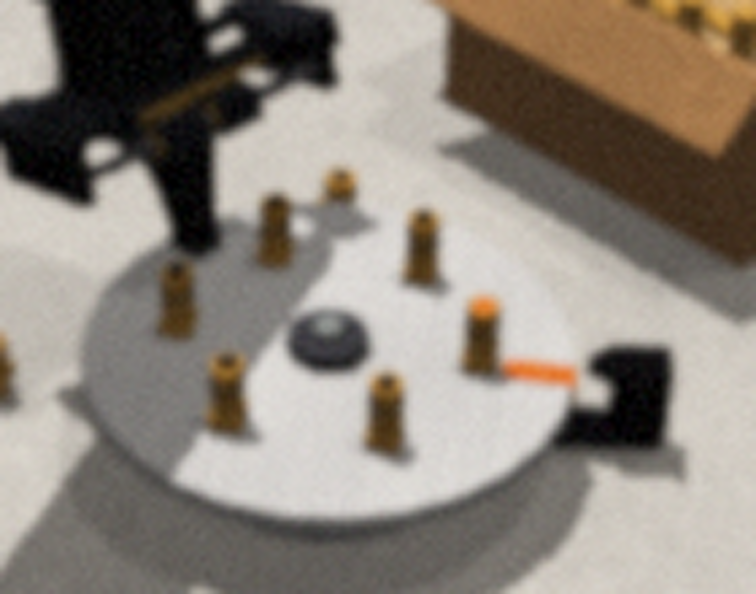

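The disc stands still with the mark at about -50.7°, roughly 7° short of the pointer at -43.5°. In the crop, the mark's end at (577,378) lies below the pointer tip near (590,362). I'll drag the disc 14 mm along the rim under the pressed fingertip.

Request:
{"api": "drive_tool", "payload": {"increments": [[0,-0.01,0,0,0,0],[0,-0.02,0,0,0,0],[0,-0.03,0,0,0,0],[0,-0.04,0,0,0,0],[0,-0.047,0,0,0,0]]}}

```text
time: 20.08
ee_pos: [0.5224, 0.0731, 0.0326]
eef_rot: [0.7, 0.702, -0.091, 0.094]
ft_force: [1.0, -2.2, 15.1]
width: 0.0002
grip_force: 7.7
```

Run:
```python
from h import *
for i in range(3):
    s=read_state(); im=camera("side"); print(s["time"],orange(im),s["ft_force"],s["ee_pos"])
c=get_calibration("side")
im2=cv2.resize(im[180:240,350:430],None,fx=10,fy=10,interpolation=cv2.INTER_CUBIC)
e=lambda a:np.array([np.cos(np.radians(a)),np.sin(np.radians(a))])
n=np.array([-e(PA)[1],e(PA)[0]])
for r,s in((.1,0),(.12,0),(.136,0),(.18,.013),(.18,-.013)):
    p=(w2px(c,[[*(C+r*e(PA)+s*n),.06]])[0]-[349.5,179.5])*10; cv2.circle(im2,tuple(int(v) for v in p),4,(255,0,0),-1)
cv2.imwrite("pics/c8.png",im2)
```

```text
20.0833 (np.float64(-39.83742773059232), np.float32(4.9156904)) [ 1.01791097 -2.17227772 15.11888658] [0.5224438  0.07311296 0.03263346]
20.1333 (np.float64(-41.18935819517885), np.float32(4.342122)) [ 0.52434928 -1.63492855 15.93714186] [0.52215749 0.07307468 0.03261112]
20.1833 (np.float64(-41.588165539518634), np.float32(4.7587895)) [ 1.39835416 -2.63508505 15.33186016] [0.52240862 0.07313597 0.03266445]
```

View pics/c8.png

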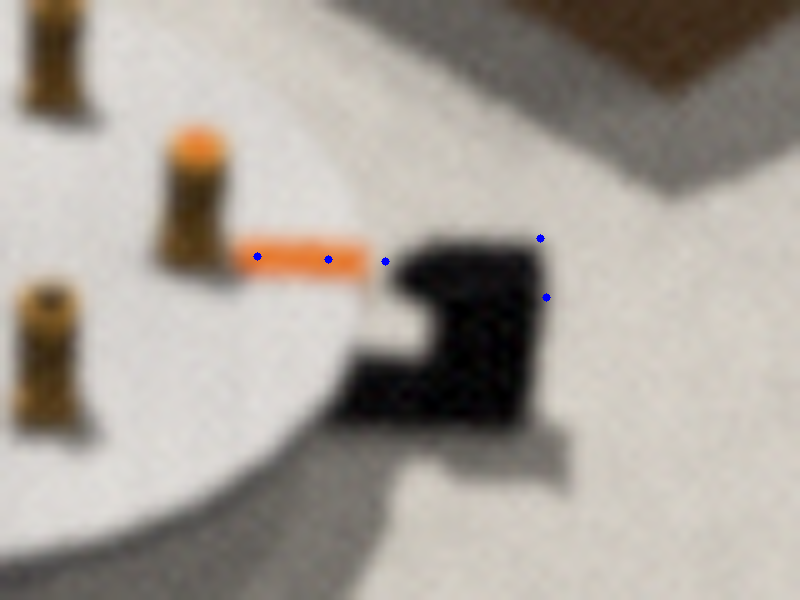

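The mark now points straight at the pointer tip, and my projected dots lie on the stripe. I'll hold briefly, unload slowly while cancelling the arm's sideways spring, then lift away.

Request:
{"api": "drive_tool", "payload": {"increments": [[0,0,0,0,0,0],[0,0,0,0,0,0],[0,0,0,0,0,0],[0,0.001,-0.0015,0,0,0],[-0.001,0.002,-0.003,0,0,0]]}}

```text
time: 20.65
ee_pos: [0.5225, 0.0732, 0.0329]
eef_rot: [0.7, 0.702, -0.091, 0.093]
ft_force: [-0.2, -1.2, 7.1]
width: 0.0004
grip_force: 3.5
```

Request:
{"api": "drive_tool", "payload": {"increments": [[0,0.0008,-0.001,0,0,0],[-0.0005,0.0016,-0.002,0,0,0],[-0.001,0.0024,-0.003,0,0,0],[-0.001,0.003,-0.004,0,0,0],[-0.001,0.003,-0.004,0,0,0]]}}

```text
time: 21.07
ee_pos: [0.5221, 0.0732, 0.0331]
eef_rot: [0.7, 0.702, -0.092, 0.092]
ft_force: [0.5, -1.2, 2.2]
width: 0.0002
grip_force: 1.5
```

Run:
```python
from h import *
for i in range(2):
    s=read_state(); print(s["time"],orange(),s["ft_force"],s["ee_pos"])
```

```text
21.0667 (np.float64(-39.52170750267913), np.float32(4.7657876)) [ 0.54763664 -1.1803325   2.21504342] [0.52208536 0.07316504 0.03310788]
21.1167 (np.float64(-41.273467681443776), np.float32(4.425293)) [ 0.11656446 -0.23399558  2.13999497] [0.52205432 0.07321807 0.03310956]
```

Request:
{"api": "drive_tool", "payload": {"increments": [[0,0.0004,-0.001,0,0,0],[-0.0005,0.0008,-0.002,0,0,0],[-0.001,0.001,-0.004,0,0,0],[-0.003,0.001,-0.012,0,0,0],[-0.01,0.001,-0.04,0,0,0]]}}

```text
time: 21.58
ee_pos: [0.5215, 0.0734, 0.045]
eef_rot: [0.7, 0.702, -0.093, 0.092]
ft_force: [0.2, -0.2, -0.2]
width: 0.0008
grip_force: 0.0
```

Request:
{"api": "drive_tool", "payload": {"increments": [[0,0,-0.05,0,0,0],[0,0,-0.12,0,0,0],[0,0,-0.2,0,0,0],[0,0,-0.25,0,0,0],[0,0,-0.25,0,0,0]]}}

```text
time: 22.0
ee_pos: [0.5241, 0.0947, 0.1217]
eef_rot: [0.7, 0.702, -0.089, 0.093]
ft_force: [0.2, 0.5, -0.6]
width: 0.0009
grip_force: 0.0
```

Run:
```python
from h import *
for i in range(3):
    s=read_state(); print(s["time"],orange(),s["ft_force"].round(1),s["ee_pos"])
```

```text
22.0 (np.float64(-39.52170750267913), np.float32(4.7657876)) [ 0.2  0.5 -0.6] [0.52410534 0.09467401 0.12170274]
22.05 (np.float64(-41.273467681443776), np.float32(4.425293)) [-0.   0.1 -0.2] [0.52334908 0.09387064 0.11990606]
22.1 (np.float64(-41.588165539518634), np.float32(4.7587895)) [ 0.2  0.2 -1.3] [0.52254518 0.09319049 0.11859795]
```

Request:
{"api": "drive_tool", "payload": {"increments": [[0,0,0,0,0,0],[0,0,0,0,0,0],[0,0,0,0,0,0],[0,0,0,0,0,0],[0,0,0,0,0,0]]}}

```text
time: 22.57
ee_pos: [0.5222, 0.0928, 0.1178]
eef_rot: [0.7, 0.702, -0.092, 0.092]
ft_force: [-0.3, -0.4, -0.3]
width: 0.0005
grip_force: 0.0
```

Run:
```python
from h import *
for i in range(3):
    s=read_state(); print(s["time"],orange(),s["ft_force"].round(1),s["ee_pos"])
```

```text
22.5667 (np.float64(-41.273467681443776), np.float32(4.425293)) [-0.3 -0.4 -0.3] [0.52221399 0.09280246 0.11783086]
22.6167 (np.float64(-39.52170750267913), np.float32(4.7657876)) [-0.1  0.4  0.5] [0.5222638  0.09285198 0.11789973]
22.6667 (np.float64(-41.273467681443776), np.float32(4.425293)) [0.1 0.1 0.3] [0.52227986 0.09289276 0.11795354]
```

```bash
python3 -c "
from bench import *
print(close_job())"
```

```text
the job is handed in; nothing more can be done
None
```

I flicked the carousel, let it run freely past the pointer, and braked it with a fingertip about 7° short. I then turned it the last 7° under the pressed fingertip, so it stands still with the mark in line to about 2°. The hand is clear and the job is handed in; no verdict came back.

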